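# Charge the grinding jar with the hand scoop

### The job

Use the hand scoop to load at least three of the five grinding balls from the tray into the open grinding jar; balls left over stay in the tray, and none may end up anywhere else. Tip them in from close above the mouth, since the stone chips when it drops hard, and touch the balls with nothing but the scoop. Then lay the scoop back on its rubber mat, bowl down flat and empty, leaving the jar, its lid, the bottle and the tube rack standing where they are.

Things in the scene. Friction and masses are not known exactly. Their poses are not given: they have to be found in the camera images.
- scoop: aluminium hand scoop, 198 mm long, about 0.15 kg. Origin: centre of the underside of its flat bowl; x to the open nose, z up. Bowl 100 mm long (x +-50), 86 mm wide outside, 81 inside, floor 2.5 mm thick, open at the nose; back wall 42 mm high, side walls 42 mm high at the back, falling in a slope to 3 at the nose. A raised level handle runs back from it. It rests stably on its flat floor
- scoop_grip (a point): middle of the scoop's black handle, a level bar 82 mm long (along the scoop's x), 18 mm wide, 26 mm tall; 107 mm behind the scoop's origin and 70 mm above it; axes as the scoop
- scoop_lip (a point): middle of the scoop's front edge, on the underside, x +50 mm, z 0 from the scoop's origin; the floor thins to 1.5 mm here; axes as the scoop
- scoop_bowl (a point): centre of the space in the scoop's bowl, 18 mm above the scoop's origin; axes as the scoop
- ball1: grinding ball of polished agate, 25 mm diameter, 22 g, one of five alike, loose in the tray at the start; rolls and slides easily. Origin at its centre
- ball2: grinding ball of polished agate, 25 mm diameter, 22 g, one of five alike, loose in the tray at the start; rolls and slides easily. Origin at its centre
- ball3: grinding ball of polished agate, 25 mm diameter, 22 g, one of five alike, loose in the tray at the start; rolls and slides easily. Origin at its centre
- ball4: grinding ball of polished agate, 25 mm diameter, 22 g, one of five alike, loose in the tray at the start; rolls and slides easily. Origin at its centre
- ball5: grinding ball of polished agate, 25 mm diameter, 22 g, one of five alike, loose in the tray at the start; rolls and slides easily. Origin at its centre
- tray: fixed stainless instrument tray. Origin under its centre, x along its length; at the start the five balls lie in its +x half, the other half is free. Inner floor 280 x 98 mm (x +-140, y +-49), 2 mm above the bench; walls 40 mm high lean outward, the end walls by 6 mm, the side walls by 4 mm at the top; outer rim 304 x 118 mm, 43 mm high
- jar: open round grinding jar, steel jacket with a stone liner, 2 kg, loose, standing on the bench. Origin under its centre, z up. 134 mm outside diameter, 95 mm high, mouth and inside 104 mm diameter, inner floor 12 mm above its underside
- jar_rim (a point): centre of the jar's mouth, level with its rim, 95 mm above the bench
- jar_inside (a point): centre of the jar's inside, on its axis, 45 mm above its underside
- mat: fixed rubber bench mat 230 x 120 x 3 mm (x by y), on which the scoop lies at the start. Origin under its centre
- jar_lid: the jar's loose steel lid with a knob, lying on the bench beyond the mat, 134 mm diameter, 36 mm high; to be left alone. Origin under its centre
- bottle: white plastic bottle, 68 mm diameter, 165 mm high, to be left alone. Origin under its centre
- tube_rack: white rack of capped centrifuge tubes, 110 x 210 mm (x by y), 120 mm high, to be left alone. Origin under its centre
Things that resemble listed ones, but are neither listed nor needed, are in the scene too. What is shaped like the scoop but orange or turquoise is not meant.

How it is judged (in metres and radians):
On the way, in this order (a step that is already met when the one before it is completed fails the run):
1. at least one ball lies in the scoop's bowl and the scoop is lifted clear of the tray (bowl's middle over 75 mm above the bench) (height (world z) of scoop_bowl above 0.075 m and distance between any of ball1, ball2, ball3, ball4, ball5 and scoop_bowl below 0.05 m), for 0.2 s.
2. at least three balls are in the jar ((distance between each of ball1, ball2, ball3 and jar_inside below 0.055 m or distance between each of ball1, ball2, ball4 and jar_inside below 0.055 m or distance between each of ball1, ball2, ball5 and jar_inside below 0.055 m or distance between each of ball1, ball3, ball4 and jar_inside below 0.055 m or distance between each of ball1, ball3, ball5 and jar_inside below 0.055 m or distance between each of ball1, ball4, ball5 and jar_inside below 0.055 m or distance between each of ball2, ball3, ball4 and jar_inside below 0.055 m or distance between each of ball2, ball3, ball5 and jar_inside below 0.055 m or distance between each of ball2, ball4, ball5 and jar_inside below 0.055 m or distance between each of ball3, ball4, ball5 and jar_inside below 0.055 m)), for 0.2 s.
At the end, for the whole second after the job is handed in: At least three balls lie in the jar and the others in the jar or the tray, all at rest; the jar stands upright (0.05 rad); the scoop lies still, empty and flat (0.1 rad, underside under 9 mm above the bench), the middle of its bowl over the mat ((distance between each of ball1, ball2, ball3 and jar_inside below 0.055 m or distance between each of ball1, ball2, ball4 and jar_inside below 0.055 m or distance between each of ball1, ball2, ball5 and jar_inside below 0.055 m or distance between each of ball1, ball3, ball4 and jar_inside below 0.055 m or distance between each of ball1, ball3, ball5 and jar_inside below 0.055 m or distance between each of ball1, ball4, ball5 and jar_inside below 0.055 m or distance between each of ball2, ball3, ball4 and jar_inside below 0.055 m or distance between each of ball2, ball3, ball5 and jar_inside below 0.055 m or distance between each of ball2, ball4, ball5 and jar_inside below 0.055 m or distance between each of ball3, ball4, ball5 and jar_inside below 0.055 m) and (distance between ball1 and jar_inside below 0.055 m or (x of ball1 in the frame of tray between -0.15 and 0.15 m and y of ball1 in the frame of tray between -0.055 and 0.055 m and height (world z) of ball1 below 0.04 m)) and (distance between ball2 and jar_inside below 0.055 m or (x of ball2 in the frame of tray between -0.15 and 0.15 m and y of ball2 in the frame of tray between -0.055 and 0.055 m and height (world z) of ball2 below 0.04 m)) and (distance between ball3 and jar_inside below 0.055 m or (x of ball3 in the frame of tray between -0.15 and 0.15 m and y of ball3 in the frame of tray between -0.055 and 0.055 m and height (world z) of ball3 below 0.04 m)) and (distance between ball4 and jar_inside below 0.055 m or (x of ball4 in the frame of tray between -0.15 and 0.15 m and y of ball4 in the frame of tray between -0.055 and 0.055 m and height (world z) of ball4 below 0.04 m)) and (distance between ball5 and jar_inside below 0.055 m or (x of ball5 in the frame of tray between -0.15 and 0.15 m and y of ball5 in the frame of tray between -0.055 and 0.055 m and height (world z) of ball5 below 0.04 m)) and linear speed of each of ball1, ball2, ball3, ball4, ball5 below 0.05 m/s and angle between jar's own z axis and vertical below 0.05 rad and angle between scoop's own z axis and vertical below 0.1 rad and height (world z) of scoop below 0.009 m and x of scoop in the frame of mat between -0.115 and 0.115 m and y of scoop in the frame of mat between -0.06 and 0.06 m and linear speed of scoop below 0.02 m/s); the robot touches nothing.
It fails at once if the gripper or arm touches a ball (contact force between any of the fingers, the arm and ball1 above 0.3 N or contact force between any of the fingers, the arm and ball2 above 0.3 N or contact force between any of the fingers, the arm and ball3 above 0.3 N or contact force between any of the fingers, the arm and ball4 above 0.3 N or contact force between any of the fingers, the arm and ball5 above 0.3 N).
It fails at once if a ball drops hard: it moves faster than 2 m/s (a free fall of 200 mm) (linear speed of any of ball1, ball2, ball3, ball4, ball5 above 2 m/s).
It fails at once if the jar is shoved more than 30 mm or tipped by more than 0.3 rad (distance of jar from where it was at the start of the episode above 0.03 m or angle between jar's own z axis and vertical above 0.3 rad).
It fails at once if the lid, bottle or tube rack is moved more than 20 mm (distance of any of jar_lid, bottle, tube_rack from where it was at the start of the episode above 0.02 m).
It also fails if it takes over 61 s, if anything falls off the work surface, if the arm or the gripper's body presses on something with over 40 N, if the wrist force passes 120 N, or if a joint passes its speed limit or range.

### The arm

A 7-joint arm with a two-finger parallel gripper is mounted at the origin on the work surface. World frame = base frame: x ahead of the robot, y to its left, z up, the work surface at z = 0. Lengths are in m, angles in degrees, forces in N, time in s.
With the tool pointing down it reaches from about 0.35 to 0.9 m from the base axis. Payload 7.2 kg.
Tool frame: the origin (TCP) lies at the very end of the fingers, on their centre line; the grasp point (between the pads) lies arm.hold_point_z behind it (arm.hold_point_z is the distance from the TCP to the grasp point, in m); z points along the fingers, y is the direction in which the jaws open and shut (so a half turn about z gives the same grasp; the last joint's range is limited). The gripper opens to 85 mm and grips with 20 to 120 N. Pads are 22 mm wide; open, the fingers measure 114 mm over their backs; the gripper's body (76 mm by 85 mm) begins 54 mm behind the grasp point. The pads swing forward as they close: fully open they stand 13 mm farther back than shut.
Start: joints at [-78.908, 23.554, -0.728, 91.456, 0.321, 64.991, -4.71], TCP at [0.162, 0.604, 0.231] pointing down, gripper open.
Joint ranges: [-169.25, 169.25], [-16.82, 113.86], [-84.01, 82.57], [7.8, 145.47], [-59.2, 239.2], [7.22, 106.19], [-163.78, 163.78]. Speed limits (degrees/s): [136.94, 136.94, 172.46, 172.46, 180, 180, 180].

### API

Orientations are given as [roll, pitch, yaw] about the fixed x, y, z axes, in that order (R = Rz(yaw) Ry(pitch) Rx(roll)).
In Python, from cell import arm, hand, vision, sign_off, telemetry gives the robot as it stands. Calls block until the motion is done:
- arm.move_to(position, orientation): joint-space move of the TCP to a pose.
- arm.servo_line(position, feed=0.15, rotation=None, stop_force=None): straight line of the TCP; rotation=None keeps the orientation; feed is the mean speed in m/s. With stop_force (N) it stops when the force on the tool has changed by that much, and returns True; else False.
- arm.set_joints(angles): joint-space move.
- hand.release() and hand.clamp(squeeze=None): open the fingers fully, or close them until they stop; squeeze is the grip in N (None keeps the last).
- arm.pause(seconds).
- arm.ik(position, orientation): joint angles nearest the present ones, or None.
- vision.grab_frame(name): name is "scene" or "top" or "wrist"; returns the picture (384x512x3 uint8, red, green, blue); there is no depth.
- vision.get_calibration(name): a dict with "mtx" (3x3 intrinsics, pixels), "xyz" and "orientation" of the camera in the world; the wrist camera has in their place "mount" (4x4, takes a point from camera to tool coordinates, whose origin is the TCP and whose axes are the flange's). Camera axes: x right, y up, looking along -z (the intrinsics and any distortion apply to the point x, -y, -z); pixel columns grow to the right and rows downward; lengths in m; the calibration is good to about 2 mm. A picture is of the moment at which its call begins: read the wrist's pose just before it. get_calibration takes no time and is no camera call.
A pose or a line that the arm cannot do raises arm.MotionError and nothing moves.
- sign_off(): hands the job in, once; it reports no verdict.
Trained networks look in the newest picture that a camera, given by its name, has taken for a name from the list of things; names that differ only in an ending like _2 or _b are one class to them, and where a whole thing is asked for, a point or a joint stands for the part that bears it (a point fixed in the world has none). Each returns a list of dicts, best first, with "score" (0 to 1); they miss things now and then, are a little off and sometimes report something else, mostly with a low value. They report only what shows in the picture. A call takes as long as a camera call. They do not tell look-alikes from the thing itself.
- vision.boxes_of(thing, camera): "location" ([column, row] in pixels, amid what is visible of it).
- vision.outline_of(thing, camera): "pixels" (384x512 bool, what is visible of it) and "location" ([column, row] in pixels, amid what is visible of it).
- vision.spot_point(thing, camera): "location" ([column, row] in pixels: a listed point, or the origin of a listed thing).
Readings, each from a call of its own:
- telemetry.get_clock(): time.
- telemetry.get_joints(): joint angles.
- telemetry.get_joint_vel(): joint speeds.
- telemetry.get_tau(): joint torques, N m.
- telemetry.get_tcp_pos(): TCP position.
- telemetry.get_tool_rot(): TCP orientation.
- telemetry.get_force(): force on the tool from outside, world axes, zero at the start.
- telemetry.get_moment(): the same for the moment, N m.
- telemetry.get_grip_width(): finger opening in m.
Only numpy, scipy, OpenCV 4.12 (cv2) and the standard library are available. Lean on these libraries where they do the work, as an engineer would, in place of code of your own. Each camera call takes 0.05 s, during which the arm holds its last target. There are 200 camera calls.

## Working session

There is one attempt and no reset: what is moved stays moved. The work goes in short steps, each a Python script; the robot and the scene stay as the last script left them, time stands still between calls to the robot, and variables do not carry over. Pictures are saved under pics/ and viewed, about 8 in all and at most 12, crops included, and the job is handed in when it is done.

```bash
ls; mkdir -p pics; cat > h.py <<'E'
import numpy as np, cv2
from scipy.spatial.transform import Rotation as R
from cell import arm, hand, vision, sign_off, telemetry
def grab(n,f=None):
    im=vision.grab_frame(n)
    if f: cv2.imwrite('pics/'+f,cv2.cvtColor(im,cv2.COLOR_RGB2BGR))
    return im
E
python3 - <<'E'
from h import *
for n in('scene','top'):
    c=vision.get_calibration(n); print(n,c)
    grab(n,n+'0.png')
    for t in ['scoop','scoop_grip','scoop_lip','tray','jar','jar_rim','mat','jar_lid','bottle','tube_rack','ball1']:
        print(t,[(round(d['score'],2),np.round(d['location'],1).tolist()) for d in vision.spot_point(t,n)][:6])
print(vision.get_calibration('wrist'),arm.hold_point_z,telemetry.get_clock(),telemetry.get_tool_rot())
a=cv2.imread('pics/scene0.png');b=cv2.imread('pics/top0.png')
cv2.imwrite('pics/both.png',cv2.resize(np.vstack([a,b]),None,fx=.78,fy=.78))
E
```

```text
pics
scene {'mtx': array([[372.46503005,   0.        , 253.95900424],
       [  0.        , 372.46503005, 190.0520757 ],
       [  0.        ,   0.        ,   1.        ]]), 'xyz': array([1.1872173 , 0.50956741, 0.78294283]), 'orientation': array([ 52.0275691 ,  -0.8601798 , 126.15519692])}
scoop [(0.91, [412.1, 265.2]), (0.89, [101.5, 220.0]), (0.73, [228.4, 149.5]), (0.63, [239.8, 229.1])]
scoop_grip [(0.9, [117.2, 184.5]), (0.81, [220.4, 121.4]), (0.65, [263.7, 194.0])]
scoop_lip [(0.75, [233.3, 153.7]), (0.72, [295.5, 267.5]), (0.71, [90.7, 235.7]), (0.7, [400.3, 255.9]), (0.57, [225.7, 242.3])]
tray [(0.71, [183.3, 162.4]), (0.6, [324.1, 258.1])]
jar [(0.87, [183.4, 185.6])]
jar_rim [(0.93, [184.0, 162.1])]
mat [(0.55, [239.6, 222.8])]
jar_lid [(0.58, [166.9, 262.3])]
bottle [(0.81, [119.5, 182.0]), (0.3, [225.1, 239.2])]
tube_rack [(0.7, [185.1, 185.6]), (0.61, [378.4, 333.6])]
ball1 [(0.62, [304.2, 262.5]), (0.56, [296.6, 268.8]), (0.49, [316.5, 255.4]), (0.42, [328.9, 264.7]), (0.38, [310.1, 283.9])]
top {'mtx': array([[422.7657475 ,   0.        , 251.90003873],
       [  0. 
[... 889 characters left out ...]
170.6]), (0.56, [186.9, 183.6]), (0.51, [188.9, 171.1]), (0.41, [186.9, 192.8]), (0.36, [176.4, 191.0]), (0.15, [183.8, 197.7])]
{'mtx': array([[323.42513769,   0.        , 252.55602269],
       [  0.        , 323.42513769, 189.30910988],
       [  0.        ,   0.        ,   1.        ]]), 'mount': array([[ 1.29558351e-03,  9.65949970e-01,  2.58725680e-01,
         6.53390179e-02],
       [ 9.99999150e-01, -1.28884784e-03, -1.95650754e-04,
         3.08483529e-04],
       [ 1.44469195e-04,  2.58725714e-01, -9.65950819e-01,
        -1.42946901e-01],
       [ 0.00000000e+00,  0.00000000e+00,  0.00000000e+00,
         1.00000000e+00]])} 0.0187 1.2 [1.79999996e+02 6.21152281e-04 1.65000276e+02]
```

View pics/top0.png

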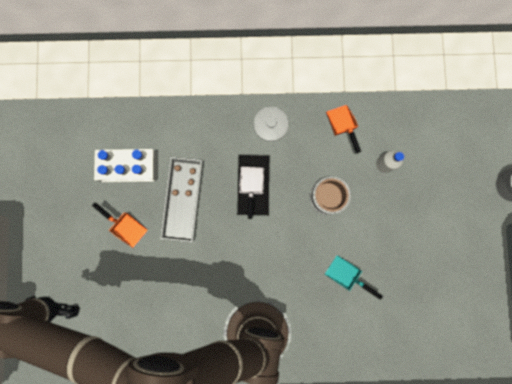

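View pics/scene0.png

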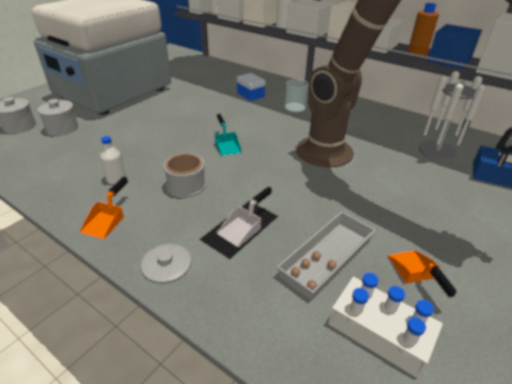

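```bash
cat >> h.py <<'E'
def campose(n,tp=None,tr=None):
    c=vision.get_calibration(n)
    if n!='wrist': return c['mtx'],R.from_euler('xyz',c['orientation'],degrees=True).as_matrix(),np.array(c['xyz'])
    T=R.from_euler('xyz',tr,degrees=True).as_matrix()
    return c['mtx'],T@c['mount'][:3,:3],np.array(tp)+T@c['mount'][:3,3]
def ray(px,cp):
    K,Q,o=cp; d=np.linalg.inv(K)@[px[0],px[1],1]; return o,Q@(d*[1,-1,-1])
def onz(px,z,cp):
    o,d=ray(px,cp); return o+d*(z-o[2])/d[2]
def proj(P,cp):
    K,Q,o=cp; p=(Q.T@(np.array(P)-o))*[1,-1,-1]; q=K@p; return q[:2]/q[2]
# scoop pose -> TCP pose. s: yaw of scoop, th: nose-up pitch (deg), ref point offset in scoop frame placed at P. tool yaw offset Y
def tool(P,yaw,th,ref,Y=180,grip=(-.107,0,.070)):
    S=R.from_euler('xyz',[0,-th,yaw],degrees=True)
    T=S*R.from_euler('xyz',[180,0,Y],degrees=True)
    g=np.array(P)+S.apply(np.array(grip)-ref)
    return g+T.apply([0,0,arm.hold_point_z]),T.as_euler('xyz',degrees=True)
E
python3 - <<'E'
from h import *
t=campose('top');s=campose('scene')
for n,a,b,z in [('scoop',(251.8,179.9),(239.8,229.1),.003),('grip',(248.9,207.1),(263.7,194),.073),('lip',(250.8,168.3),(225.7,242.3),.003),('rim',(331.5,195.9),(184,162.1),.095),('lid',(276.1,126.9),(166.9,262.3),0)]:
    print(n,onz(a,z,t).round(3),onz(b,z,s).round(3))
for p in [(172,158),(203,159.5),(193,241),(162,238)]: print('trayrim',onz(p,.043,t).round(3))
print(onz((238,155),.003,t),onz((270,215),.003,t))
p=onz((331.5,195.9),.095,t); m=onz((251.8,179.9),.003,t); tr=onz((182,199.5),.043,t)
for Y in (0,180):
    for n,P,th,ref in [('pick',m,0,(0,0,0)),('sweep0',[tr[0]-.05,tr[1],.003],0,(0,0,0)),('sweep1',[tr[0]+.14,tr[1],.003],0,(.05,0,0)),('sweep2',[tr[0]+.13,tr[1],.15],15,(.05,0,0)),]+[('pour%d'%k,[p[0]-.02,p[1],.105],-k,(.05,0,0)) for k in (0,20,40,50)]:
        for yaw in ([0] if 'pour' not in n else [-60,-30,0,30]):
            q=arm.ik(*tool(P,yaw,th,ref,Y)); print(Y,n,yaw,None if q is None else np.round(q,0).astype(int).tolist())
E
```

```text
scoop [0.563 0.007 0.003] [0.553 0.008 0.003]
grip [0.456 0.02  0.073] [0.444 0.017 0.073]
lip [0.607 0.01  0.003] [0.62  0.009 0.003]
rim [ 0.487 -0.273  0.095] [ 0.488 -0.275  0.095]
lid [ 0.765 -0.091  0.   ] [ 0.772 -0.073  0.   ]
trayrim [0.646 0.3   0.043]
trayrim [0.638 0.186 0.043]
trayrim [0.34  0.226 0.043]
trayrim [0.353 0.338 0.043]
[0.65903371 0.05714569 0.003     ] [ 0.42853297 -0.0578199   0.003     ]
0 pick 0 [-48, 32, 54, 126, -40, 41, -56]
0 sweep0 0 [-71, 22, 32, 129, -21, 34, -113]
0 sweep1 0 [-60, 32, 34, 114, -26, 42, -100]
0 sweep2 0 [-72, 14, 35, 122, 3, 35, -131]
0 pour0 -60 [-48, 18, 75, 127, -23, 50, -109]
0 pour0 -30 [-43, 11, 76, 130, -15, 48, -77]
0 pour0 0 [-18, 12, 61, 127, -14, 48, -38]
0 pour0 30 [-6, 23, 60, 118, -25, 53, 8]
0 pour20 -60 [-26, 34, 72, 110, -36, 83, -89]
0 pour20 -30 [-20, 26, 60, 110, -19, 78, -71]
0 pour20 0 [-19, 26, 60, 110, -10, 72, -44]
0 pour20 30 [-18, 27, 60, 110, -5, 63, -17]
0 pour40 -60 [2, 38, 47, 92, -32, 104, -93]
0 pour40 -30 [-9, 45, 59, 90, -22, 105, -63]
0 pour40 0 [-18, 46, 64, 93, -11, 95, -39]
0 pour40 30 [-22, 
[... 349 characters left out ...]
180 pour0 -60 [-37, 11, 57, 127, -13, 48, 58]
180 pour0 -30 [2, 5, 23, 129, -3, 47, 86]
180 pour0 0 [46, 9, -13, 124, 3, 48, 122]
180 pour0 30 [71, 19, -36, 114, 14, 52, 148]
180 pour20 -60 [-27, 37, 76, 110, -38, 86, 94]
180 pour20 -30 [-27, 39, 79, 111, -30, 84, 125]
180 pour20 0 [-24, 32, 69, 110, -16, 73, 143]
180 pour20 30 [-18, 26, 59, 110, -4, 63, 162]
180 pour40 -60 [9, 34, 35, 91, -28, 101, 81]
180 pour40 -30 [-10, 46, 63, 90, -23, 106, 120]
180 pour40 0 [-13, 40, 54, 92, -6, 94, 133]
180 pour40 30 [-15, 32, 42, 98, 12, 80, 143]
180 pour50 -60 [42, 39, -13, 80, -16, 106, 61]
180 pour50 -30 None
180 pour50 0 [-10, 47, 49, 83, -3, 104, 132]
180 pour50 30 [-11, 36, 33, 92, 19, 90, 137]
```

```bash
python3 - <<'E'
from h import *
import json
out={}
for n,p in [('tray',[.46,.262,.25]),('scoop',[.50,.01,.22])]:
    arm.move_to(p,[180,0,180 if n=='scoop' else 172.5]); arm.pause(.2)
    tp,tr=telemetry.get_tcp_pos(),telemetry.get_tool_rot(); out[n]=[list(map(float,tp)),list(map(float,tr))]
    grab('wrist','w_%s.png'%n); cp=campose('wrist',tp,tr)
    for t,z in ([('tray',0),('ball1',.0145)] if n=='tray' else [('scoop',.003),('scoop_grip',.073),('scoop_lip',.003),('mat',.0)]):
        print(t,[(round(d['score'],2),np.round(d['location'],1).tolist(),onz(d['location'],z,cp).round(4).tolist()) for d in vision.spot_point(t,'wrist')][:6])
    if n=='tray':
        d=vision.outline_of('tray','wrist')[0]; m=d['pixels'].astype(np.uint8)
        c=max(cv2.findContours(m,0,2)[0],key=cv2.contourArea); h=cv2.convexHull(c)[:,0]
        H=np.array([onz(q,.043,cp)[:2] for q in h],np.float32); r=cv2.minAreaRect(H); print('rim rect',r)
    else:
        for t,z in (('scoop_grip',.086),):
            d=vision.outline_of(t,'wrist')[0]
json.dump(out,open('tp.json','w')); print(telemetry.get_clock())
cv2.imwrite('pics/wb.png',cv2.resize(np.vstack([cv2.imread('pics/w_tray.png'),cv2.imread('pics/w_scoop.png')]),None,fx=.78,fy=.78))
E
```

```text
tray [(0.67, [264.0, 183.9], [0.494, 0.2732, 0.0])]
ball1 [(0.72, [283.4, 207.1], [0.5226, 0.2933, 0.0145]), (0.68, [285.8, 276.0], [0.6169, 0.2866, 0.0145]), (0.63, [244.2, 206.2], [0.5153, 0.2457, 0.0145]), (0.52, [242.8, 240.3], [0.5599, 0.2378, 0.0145]), (0.52, [237.1, 270.5], [0.601, 0.2247, 0.0145])]
rim rect ((0.49311763048171997, 0.26660433411598206), (0.11868798732757568, 0.30227816104888916), 82.5099105834961)
scoop [(0.9, [251.1, 211.3], [0.558, 0.0104, 0.003])]
scoop_grip [(0.88, [258.3, 125.0], [0.4539, 0.0168, 0.073])]
scoop_lip [(0.8, [248.3, 252.4], [0.6107, 0.0071, 0.003])]
mat []
4.775
```

View pics/wb.png

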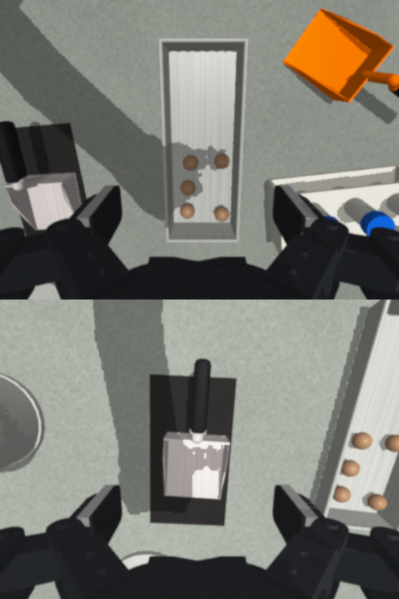

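```bash
cat >> h.py <<'E'
M=(np.array([.5590,.0103,.003]),-3.5)   # scoop start pose on mat
TR=np.array([.4931,.2666,0]); TY=-7.49
def tr(x,y,z): return TR+R.from_euler('z',TY,degrees=True).apply([x,y,z])
LIP=np.array([.05,0,0]); HEEL=np.array([-.05,0,0]); O=np.zeros(3)
def mv(P,yaw,th,ref): arm.move_to(*tool(P,yaw,th,ref,0))
def ln(P,yaw,th,ref,feed=.15,sf=None):
    p,o=tool(P,yaw,th,ref,0); return arm.servo_line(p,feed=feed,rotation=o,stop_force=sf)
E
python3 - <<'E'
from h import *
up=M[0]+[0,0,.12]
mv(up,M[1],0,O); print(np.round(telemetry.get_joints(),0),telemetry.get_clock())
print(ln(M[0],M[1],0,O,.15,15))
hand.clamp(80); print(telemetry.get_grip_width(),np.round(telemetry.get_tcp_pos(),4),np.round(telemetry.get_force(),1))
ln(up+[-.0,0,0.02],M[1],0,O,.15); print(telemetry.get_grip_width(),np.round(telemetry.get_force(),1),np.round(telemetry.get_moment(),2))
tp,tr_=telemetry.get_tcp_pos(),telemetry.get_tool_rot()
grab('wrist','held.png'); cp=campose('wrist',tp,tr_)
S=R.from_euler('z',M[1],degrees=True)
print('exp lip',proj(up+[0,0,.02]+S.apply(LIP),cp),[ (d['score'],d['location']) for d in vision.spot_point('scoop_lip','wrist')][:3])
print('exp lipL/R',*[proj(up+[0,0,.02]+S.apply([.05,k,0.003]),cp) for k in(.043,-.043)],telemetry.get_clock())
E
```

```text
[-66.  23.  74. 121. -27.  55. -71.] 7.1333
False
0.017043275400847428 [0.4524 0.0169 0.0545] [-0.7  0.9  3.9]
0.017359370524285284 [ 0.6  0.8 -2. ] [0.02 0.12 0.06]
exp lip [253.71412943 -87.28851133] [(0.75, [506.5, 322.4])]
exp lipL/R [166.8532604  -90.92072542] [340.58009127 -90.54306216] 9.8917
```

View pics/held.png

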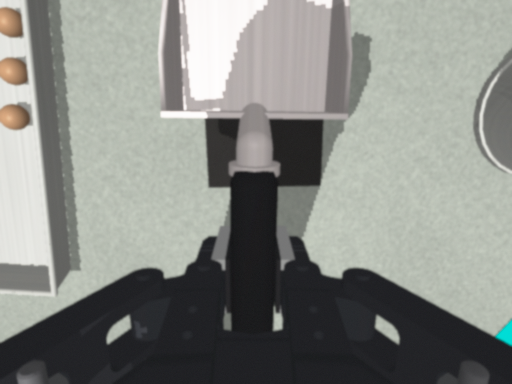

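```bash
cat >> h.py <<'E'
def scoop_now():
    T=R.from_euler('xyz',telemetry.get_tool_rot(),degrees=True); S=T*R.from_euler('x',180,degrees=True)
    g=np.array(telemetry.get_tcp_pos())-T.apply([0,0,arm.hold_point_z]); return g-S.apply([-.107,0,.07]),S
def intray(p): return R.from_euler('z',-TY,degrees=True).apply(p-TR)
E
python3 - <<'E'
from h import *
tp,t_=telemetry.get_tcp_pos(),telemetry.get_tool_rot(); cp=campose('wrist',tp,t_); o,S=scoop_now()
print('backwall exp',*[proj(o+S.apply([-.05,k,.042]),cp).round(1) for k in (.043,-.043)])
mv(tr(-.075,0,.10),TY,-1.5,O); print(np.round(telemetry.get_joints(),0))
hit=ln(tr(-.023,0,.0005),TY,-1.5,LIP,.08,4)
o,S=scoop_now(); print(hit,'lip',intray(o+S.apply(LIP)).round(4),telemetry.get_force().round(1))
z=intray(o+S.apply(LIP))[2]
im=grab('wrist','in.png')
cv2.imwrite('pics/in2.png',cv2.cvtColor(np.hstack([im,grab('scene')]),cv2.COLOR_RGB2BGR)[:, :])
print(telemetry.get_clock())
a=cv2.imread('pics/in2.png'); cv2.imwrite('pics/in2.png',cv2.resize(a,None,fx=.78,fy=.78))
E
```

```text
backwall exp [159.9 120.9] [346.4 121.1]
[-105.   21.   71.  125.  -26.   52. -116.]
True lip [-0.0232 -0.0007  0.0007] [-0.5  0.5  5. ]
12.3417
```

View pics/in2.png

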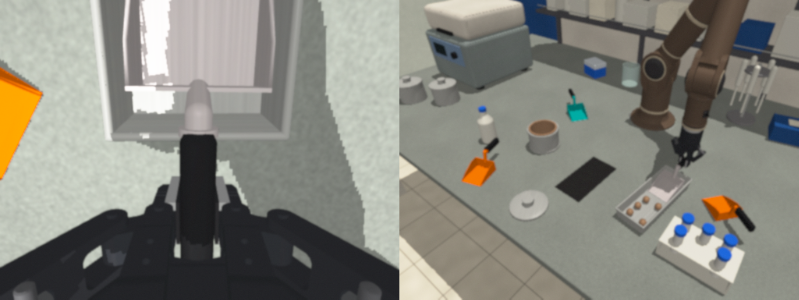

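```bash
python3 - <<'E'
from h import *
o,S=scoop_now(); z=intray(o+S.apply(LIP))[2]
h1=ln(tr(.09,0,z+.0008),TY,-1.5,LIP,.10,14)
h2=h1 or ln(tr(.136,0,z+.0008),TY,-1.5,LIP,.05,14)
o,S=scoop_now(); l=intray(o+S.apply(LIP)); print(h1,h2,l.round(4),telemetry.get_force().round(1),telemetry.get_clock())
grab('scene');print([(round(d['score'],2),np.round(d['location']).tolist()) for d in vision.boxes_of('ball1','scene')])
a=grab('scene');b=grab('top')
cv2.imwrite('pics/sw.png',cv2.cvtColor(np.hstack([cv2.resize(a[200:330,230:400],None,fx=2.3,fy=2.3),cv2.resize(b[130:260,120:290],None,fx=2.3,fy=2.3)]),cv2.COLOR_RGB2BGR))
E
```

```text
False False [ 0.1362 -0.0003  0.0015] [-0.4 -1.9 -3.1] 14.7
[(0.64, [290.0, 271.0])]
```

View pics/sw.png

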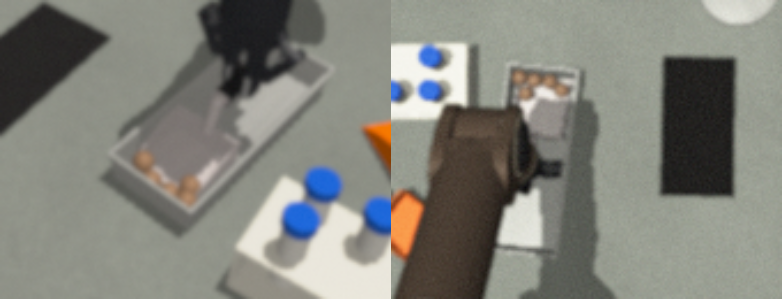

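```bash
python3 - <<'E'
from h import *
o,S=scoop_now(); hl=intray(o+S.apply(HEEL))
for th,dx in ((5,0),(12,-.001)):
    ln(tr(hl[0]+dx,0,.0045),TY,th,HEEL,.05,25)
print(telemetry.get_force().round(1)); arm.pause(.3)
ln(tr(hl[0]-.003,0,.03),TY,17,HEEL,.06,25)
ln(tr(hl[0]-.01,0,.12),TY,17,HEEL,.15)
arm.pause(.3)
o,S=scoop_now(); print((o+S.apply([0,0,.018])).round(3),telemetry.get_force().round(2),telemetry.get_grip_width(),telemetry.get_clock())
a=grab('wrist');b=grab('scene')
cv2.imwrite('pics/lift.png',cv2.cvtColor(np.hstack([a[:230,100:400],cv2.resize(b[150:330,230:400],(217,230))]),cv2.COLOR_RGB2BGR))
E
```

```text
[ 0.6 -0.7 -1.8]
[0.561 0.257 0.151] [ 0.46  0.22 -2.26] 0.01682857875963324 17.4
```

View pics/lift.png

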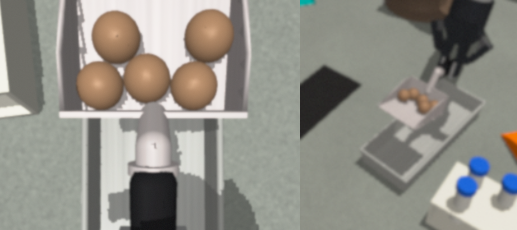

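```bash
python3 - <<'E'
from h import *
J=np.array([.4875,-.274,0])
def L(th,z,x=-.02,f=.15,yaw=0): ln(J+[x,0,z],yaw,th,LIP,f)
try:
    L(17,.16,f=.25); print('line')
except arm.MotionError as e:
    print(e); 
print(np.round(telemetry.get_joints(),0),telemetry.get_clock())
o,S=scoop_now(); print((o+S.apply(LIP)).round(3))
a=grab('wrist'); b=grab('top')
print([(round(d['score'],2),onz(d['location'],.095,campose('top')).round(3)) for d in vision.spot_point('jar_rim','top')][:2])
cv2.imwrite('pics/pre.png',cv2.cvtColor(np.hstack([a[:300],cv2.resize(b[120:270,250:380],(260,300))]),cv2.COLOR_RGB2BGR))
E
```

```text
line
[-37. -16.  77. 136.   9.  35. -56.] 29.8583
[ 0.467 -0.274  0.16 ]
[(0.8, array([ 0.505, -0.283,  0.095])), (0.57, array([0.598, 0.445, 0.095]))]
```

View pics/pre.png

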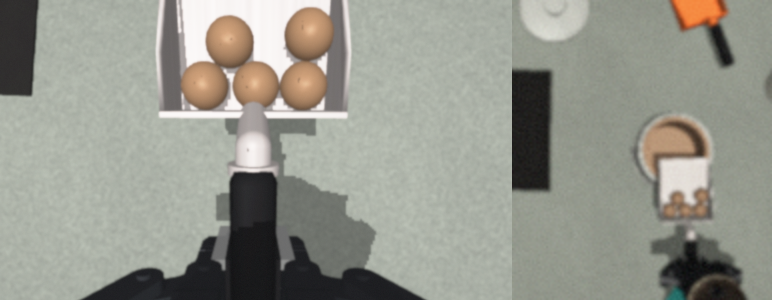

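```bash
python3 - <<'E'
from h import *
J=np.array([.4875,-.274,0])
print('lip proj err',proj([.467,-.274,.16],campose('top')))
for th,z,f in ((4,.118,.15),(-6,.108,.08),(-14,.106,.06),(-25,.106,.08),(-38,.106,.1)):
    try: ln(J+[-.02,0,z],0,th,LIP,f)
    except arm.MotionError as e: print(th,e); break
    print(th,telemetry.get_clock(),telemetry.get_force().round(1)[2])
arm.pause(.2); print(np.round(telemetry.get_joints(),0))
a=grab('wrist'); b=grab('top');c=grab('scene')
cv2.imwrite('pics/pour.png',cv2.cvtColor(np.hstack([cv2.resize(a,(400,300)),cv2.resize(b[140:260,260:380],(200,300)),cv2.resize(c[110:230,140:260],(200,300))]),cv2.COLOR_RGB2BGR))
E
```

```text
lip proj err [335.69382212 200.08039965]
4 the arm cannot follow that straight line within its joint ranges
[-37. -16.  77. 136.   9.  35. -56.]
```

View pics/pour.png

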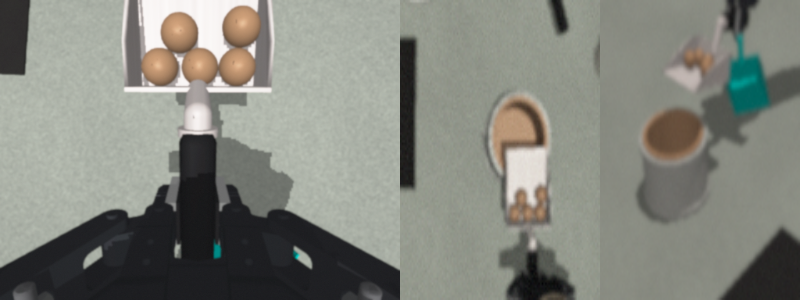

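```bash
python3 - <<'E'
from h import *
J=np.array([.4875,-.274,0])
for yaw in (0,15,-20):
  d=R.from_euler('z',yaw,degrees=True).apply([-.02,0,0])
  for th,z in ((8,.13),(0,.115),(-6,.108),(-14,.106),(-25,.106),(-38,.106)):
    q=arm.ik(*tool(J+d+[0,0,z],yaw,th,LIP,0)); print(yaw,th,None if q is None else np.round(q,1).tolist())
E
```

```text
0 8 [-16.5, 4.7, 60.8, 131.3, -14.7, 41.6, -35.4]
0 0 [-18.4, 10.7, 60.8, 126.1, -12.3, 49.4, -39.9]
0 -6 [-9.3, 12.2, 47.5, 121.3, -6.4, 55.4, -48.2]
0 -14 [-17.6, 20.4, 57.6, 115.0, -9.1, 65.1, -45.4]
0 -25 [-18.5, 30.6, 60.1, 105.5, -9.9, 78.0, -43.9]
0 -38 [-17.1, 42.6, 61.6, 94.1, -10.0, 92.4, -41.3]
15 8 [3.7, 11.4, 47.7, 125.0, -22.1, 46.1, -9.2]
15 0 [-1.4, 13.4, 47.7, 121.4, -12.9, 50.2, -21.2]
15 -6 [-4.7, 15.6, 47.6, 118.1, -7.9, 54.8, -28.1]
15 -14 [-8.2, 19.1, 47.5, 113.0, -3.0, 62.3, -34.6]
15 -25 [-24.5, 39.3, 74.1, 106.0, -15.7, 74.5, -19.7]
15 -38 [-23.4, 46.9, 70.9, 96.4, -10.4, 85.5, -24.4]
-20 8 [-33.9, -6.1, 60.4, 136.0, 6.9, 39.3, -88.3]
-20 0 [-35.6, 6.0, 68.2, 129.5, -7.4, 48.5, -72.6]
-20 -6 [-30.7, 14.0, 66.7, 124.1, -13.3, 56.9, -66.0]
-20 -14 [-24.2, 20.9, 62.4, 116.3, -15.1, 68.1, -63.8]
-20 -25 [-17.1, 29.7, 58.0, 105.4, -15.7, 82.8, -62.1]
-20 -38 [-12.5, 42.5, 59.5, 92.5, -17.5, 99.7, -56.7]
```

```bash
python3 - <<'E'
from h import *
J=np.array([.4875,-.274,0])
q1=np.array(arm.ik(*tool(J+[-.02,0,.13],0,8,LIP,0))); q0=np.array(telemetry.get_joints())
for k in (.2,.4,.6,.8,1):
    arm.set_joints(q0+k*(q1-q0)); o,S=scoop_now(); print(S.as_euler('xyz',degrees=True).round(1),(o+S.apply(LIP)).round(3),telemetry.get_clock())
for th,z,f in ((2,.116,.15),(-6,.108,.08),(-14,.106,.06),(-25,.106,.08),(-38,.106,.1)):
    try: ln(J+[-.02,0,z],0,th,LIP,f)
    except arm.MotionError as e: print(th,e); break
    print(th,telemetry.get_clock(),telemetry.get_force().round(2)[2])
arm.pause(.2); print(np.round(telemetry.get_joints(),0))
a=grab('wrist'); b=grab('top');c=grab('scene')
cv2.imwrite('pics/pour2.png',cv2.cvtColor(np.hstack([cv2.resize(a,(400,300)),cv2.resize(b[140:260,260:380],(200,300)),cv2.resize(c[110:230,140:260],(200,300))]),cv2.COLOR_RGB2BGR))
E
```

```text
[ -1.  -15.2   0. ] [ 0.465 -0.278  0.161] 30.6083
[ -1.5 -13.4   0. ] [ 0.463 -0.28   0.158] 30.8583
[ -1.5 -11.5   0. ] [ 0.464 -0.279  0.152] 31.1083
[-1.  -9.7  0. ] [ 0.465 -0.278  0.143] 31.3583
[-0.1 -8.  -0.1] [ 0.467 -0.275  0.13 ] 31.6083
2 31.8667 -3.49
-6 32.2167 -3.02
-14 32.725 -1.99
-25 33.2667 -1.92
-38 33.7917 -0.84
[-14.  39.  55.  94.  -7.  92. -46.]
```

View pics/pour2.png

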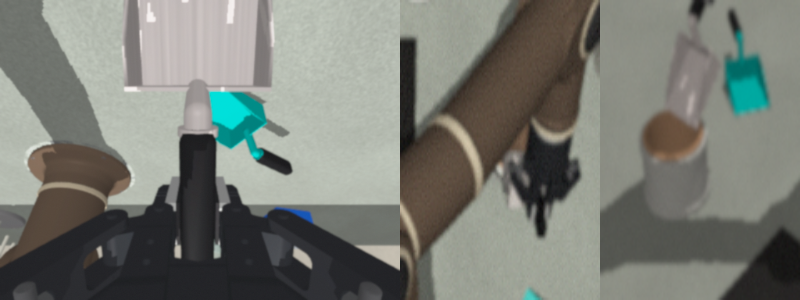

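```bash
python3 - <<'E'
from h import *
J=np.array([.4875,-.274,0])
ln(J+[-.03,0,.19],0,-12,LIP,.2)
mv(M[0]+[0,0,.10],M[1],0,O); print(np.round(telemetry.get_joints(),0),telemetry.get_clock())
ln(M[0]+[0,0,.012],M[1],0,O,.15)
hit=ln(M[0]+[0,0,-.002],M[1],0,O,.03,4)
o,S=scoop_now(); print(hit,o.round(4),S.as_euler('xyz',degrees=True).round(2),telemetry.get_force().round(1))
b=grab('top')
print('balls',[(round(d['score'],2),np.round(d['location']).tolist()) for d in vision.boxes_of('ball1','top')])
c=grab('scene')
cv2.imwrite('pics/place.png',cv2.cvtColor(np.hstack([cv2.resize(b[140:260,220:380],(400,300)),cv2.resize(c[110:270,140:300],(300,300))]),cv2.COLOR_RGB2BGR))
print(telemetry.get_clock())
E
```

```text
[-62.  23.  69. 122. -28.  52. -70.] 36.2667
True [0.559  0.0108 0.0025] [ 0.05  0.   -3.46] [-1.8  0.9  6.9]
balls [(0.47, [252.0, 172.0])]
37.5917
```

View pics/place.png

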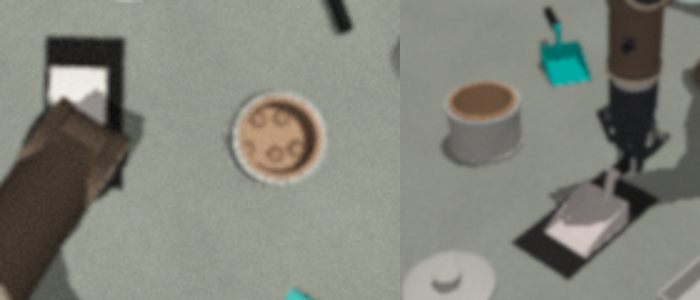

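Five balls are visible in the jar (around 258–295, 118–153 in the left crop), and the scoop is empty and down on the mat. Next I release, retreat and check.

```bash
python3 - <<'E'
from h import *
hand.release(); arm.pause(.2)
p=np.array(telemetry.get_tcp_pos()); arm.servo_line(p+[0,0,.15],feed=.12)
arm.move_to([.40,.05,.28],[180,0,180]); arm.pause(.3)
tp,t_=telemetry.get_tcp_pos(),telemetry.get_tool_rot(); cp=campose('wrist',tp,t_)
a=grab('wrist')
for t,z in (('scoop',.003),('scoop_grip',.073),('scoop_lip',.003)):
    print(t,[(round(d['score'],2),onz(d['location'],z,cp).round(3).tolist()) for d in vision.spot_point(t,'wrist')][:2])
b=grab('top'); print('jar',[(round(d['score'],2),onz(d['location'],.095,campose('top')).round(3)) for d in vision.spot_point('jar_rim','top')][:1])
print(telemetry.get_force().round(1),telemetry.get_clock())
cv2.imwrite('pics/end.png',cv2.cvtColor(np.hstack([cv2.resize(a,(400,300)),cv2.resize(b[100:260,90:400],(400,300))]),cv2.COLOR_RGB2BGR))
E
```

```text
scoop [(0.65, [0.561, 0.013, 0.003])]
scoop_grip [(0.77, [0.454, 0.019, 0.073])]
scoop_lip [(0.56, [0.612, 0.016, 0.003])]
jar [(0.73, array([ 0.486, -0.286,  0.095]))]
[-0.4  0.9 -0.1] 42.5417
```

View pics/end.png

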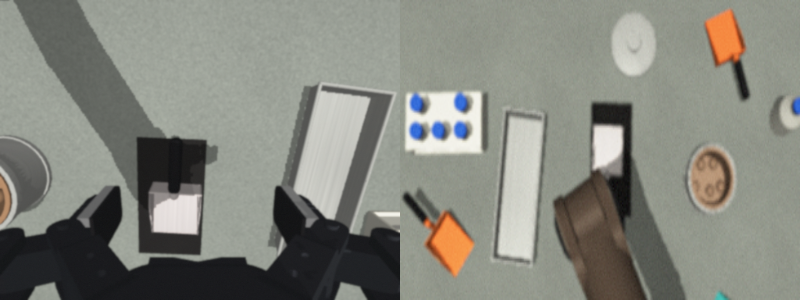

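```bash
python3 -c "
from h import *
sign_off(); print(telemetry.get_clock())"
```

```text
the job is handed in; nothing more can be done
the job is handed in; nothing more can be done
```

I swept all five balls into the scoop, tipped them gently into the jar, and laid the scoop back on the mat. I then released it, backed off and handed the job in at about 42.5 s.

**Last checks that agreed:**
- The top view shows five balls in the jar and an empty tray.
- The force on the tool fell by about the weight of five balls during the pour.
- The scoop is empty and at its starting spot, about (0.56, 0.01). It was level (under 0.1° by the gripper pose) when I set it down.
- In the last picture, the jar, lid, rack and bottle look to be where they started.

**Checks that disagreed or failed:**
- **Jar position:** the last network reading of the jar rim was about 12 mm off, at y -0.286 instead of -0.274. In the picture the jar's outline was at the same pixel as at the start, so I took this as detector error.
- **Ball detection:** the detector reported only one low-score "ball", on the scoop rather than in the jar. The count of five comes from the pictures.
- **Arm motion:** the carry to the jar took about 12 s, and the first pour line was refused because a joint was at its limit. I got round it with a short joint-space move.

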